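Set the end mill's cutter height on the handwheel scale

TASK

The next window profiles need the milling cutter set higher: push the upright handle of the flat black handwheel round with a fingertip, gently and without pinching it, until the white index mark on the wheel lines up with the red line on the scale ring around it, then take the hand away. Leave the scale ring as the setter left it, and leave the spanner, the oil bottle, the profile offcut and the tray of corner cleats where they are.

Things in the scene. Friction and masses are not known exactly. Their poses are not given: they have to be found in the camera images.
- machine: bench-mounted end mill, fixed to the bench: a grey plate 280 x 435 mm, 10 mm thick, with a flat handwheel in a scale ring at one end and, at the other end, an aluminium fence 70 mm high with the cutter under a clear guard. Origin on the bench surface, on the handwheel's axis; z is up; its +y axis points from the handwheel to the fence (fence face 200 mm from the axis), its x axis runs along the fence. Its place and yaw on the bench vary.
- wheel_axis (a point): centre of the black handwheel (diameter 160 mm, top face level, 35.5 mm above the bench) on its top face, on the vertical turning axis. A steel hub 40 mm across stands 19 mm above that face at the middle
- index_mark (a point): outer end of the white index mark: the point 81 mm from the axis, at the rim of the wheel, where the mark (4.5 mm wide, radial, painted on the wheel's top face from 26 to 79 mm from the axis) meets the scale. It turns with the wheel and lies exactly opposite the handle
- red_line (a point): inner end of the red line: the point 81 mm from the axis where the red line (4.5 mm wide, radial, 83 to 112 mm from the axis) on the aluminium scale ring meets the wheel. The ring (outer diameter 224 mm, top 30 mm above the bench, 40 black lines 9 degrees apart, one other painted line in blue) is locked and must not be turned; where the red line stands varies. Index mark and red line agree when index_mark and red_line coincide seen from above
- wheel (a joint): angle of the handwheel in rad, positive anticlockwise seen from above, with end stops at 0 and 5.0. At 0 the white index mark points along the machine's +x axis. It turns stiffly, held by friction: about 0.15 N m, some 3 N at the handle, and stays where it is left. It starts between 0 and 1.3; turning it anticlockwise raises the cutter 2 mm per rad. The red line always lies anticlockwise from the start, at 2.1 to 3.9 on this joint's scale
- handle: grey upright revolving handle on the handwheel: a barrel 24 mm in diameter and 55 mm tall, its axis 58 mm from the wheel's axis; its foot stands 2 mm above the wheel's top face, its top is 92 mm above the bench. It spins freely about its own axis. A push of 3 to 5 N turns the wheel; do not press on it with more than 20 N, and do not pinch it. Origin at the centre of its foot
- spanner: loose steel spanner about 170 mm long lying on the bench beside the wheel, on the side away from the fence; origin under its middle
- oil_bottle: loose white oil bottle with a red cap, diameter 52 mm, 130 mm tall, standing on the bench near the spanner; origin at the centre of its foot
- offcut: loose white offcut of a hollow window profile, 80 x 36 x 45 mm, lying on the plate near the fence; origin at the centre of its underside
- cleat_tray: loose blue open tray, 85 x 120 x 45 mm, with aluminium corner cleats, on the bench beside the plate, on the far side from the robot; origin at the centre of its underside

How it is judged:
By the outcome, as a careful person would: the job done as asked, in the order asked, and still so for the second after the job is handed in, with the robot touching nothing.
It also fails if it takes over 48 s, if anything falls off the work surface, if the arm or the gripper's body presses on something with over 40 N, if the wrist force passes 120 N, or if a joint passes its speed limit or range.

ROBOT

A 6-joint arm with a two-finger parallel gripper is mounted at the origin on the work surface. World frame = base frame: x ahead of the robot, y to its left, z up, the work surface at z = 0. Lengths are in m, angles in rad, forces in N, time in s.
With the tool pointing down it reaches from about 0.25 to 0.775 m from the base axis. Payload 8.9 kg.
Tool frame: the origin (TCP) lies at the very end of the fingers, on their centre line; the grasp point (between the pads) lies 19 mm behind it; z points along the fingers, x is the direction in which the jaws open and shut, and the axes are right-handed (so a half turn about z gives the same grasp; the last joint's range is limited). The gripper opens to 85 mm and grips with 20 to 120 N. Pads are 22 mm wide; open, the fingers measure 114 mm over their backs; the gripper's body (76 mm by 85 mm) begins 54 mm behind the grasp point. The pads swing forward as they close: fully open they stand 13 mm farther back than shut.
Start: joints at [1.057, 0.291, -0.153, 1.127, 0, 1.431], TCP at [0.192, 0.489, 0.231] pointing down, gripper open.
Joint ranges: [-2.52, 2.52], [-0.91, 1.74], [-1.3, 1.37], [-1.96, 2.02], [-1.52, 1.47], [-3.14, 3.14]. Speed limits (rad/s): [2.22, 2.22, 2.79, 3.14, 3.14, 3.14].

INTERFACE

Orientations are given as a rotation vector (axis times angle).
In Python, from bench import * gives the robot as it stands.
- The arm moves only by the tool carry_out, never from a script. Its argument "plan" is text: rows parted by semicolons, each of 4 numbers parted by spaces: the shift along the tool's x, y, z in cm, then the turn about the tool's z in rad. In form: x y z twist; .... A call has 1 to 5 rows; each row is the pose to reach, as a shift and turn from the pose commanded when the call began, along the tool's axes at that moment; what a row does not reach only later rows make up. A row lasts 1/12 s, in which the tool goes at most 41.7 mm and 7.16 degrees, less where a joint would pass 70% of its speed; a pose out of reach is approached as far as the arm can. A call with a gripper value outside its range is refused whole. "grip" is the opening, from -1 (shut) to 1 (fully open), set as the call begins (left out, the last holds). The fingers move at their own pace and stop on an object; "newtons" is the grip in N (left out, the last holds). Time passes only in rows, so rows that repeat a pose let the fingers close. It gives the time, the measured TCP pose, the force and the opening at its end, in the units of the state.
- state(): the state, without advancing time (a new reading comes with each control period).
- snapshot(name): name is "side" or "top"; returns a dict with "img" (400x640x3 uint8, red, green, blue), "depth" (400x640 float32, m along the optical axis (not along the pixel's ray), 0 where there is no reading), "vertical_fov" (degrees; the focal length in pixels is half the picture's height over the tangent of half this angle, whatever the lens; pixels are square), "cx", "cy" (the principal point, pixels), "k1" (the pictures are not rectified: a ray, as slopes to the right and down, at radius r is drawn at 1 + k1 r^2 times it, then the intrinsics apply), "extrinsics" (4x4, takes a point from camera to world coordinates). Camera axes: x right, y up, looking along -z (the intrinsics and any distortion apply to the point x, -y, -z); pixel columns grow to the right and rows downward; lengths in m; the calibration is good to about 2 mm. A picture is of the moment at which its call begins.
- hand_in(): hands the job in, once; it reports no verdict.
Trained networks look in a picture, given as the dict that the camera call returned (one of the last four; its "shot" number tells which), for a name from the list of things; names that differ only in an ending like _2 or _b are one class to them, and where a whole thing is asked for, a point or a joint stands for the part that bears it (a point fixed in the world has none). Each returns a list of dicts, best first, with "score" (0 to 1); they miss things now and then, are a little off and sometimes report something else, mostly with a low value. They report only what shows in the picture. A call takes as long as a camera call.
- look_for(thing, picture): "bbox" ([left, top, right, bottom] in pixels, round what is visible of it).
The state is a dict: "time": time; "q": joint angles; "qd": joint speeds; "tau": joint torques, N m; "eef_pos": TCP position; "eef_rot": TCP orientation; "force": force on the tool from outside, world axes, zero at the start; "wrist_torque": the same for the moment, N m; "finger_gap": finger opening in m.
Only numpy, scipy, OpenCV 4.12 (cv2) and the standard library are available. Lean on these libraries where they do the work, as an engineer would, in place of code of your own. Each camera call takes 0.05 s, during which the arm holds its last target.

## Working session

There is one attempt and no reset: what is moved stays moved. The work goes in short steps, Python scripts to look and compute and a tool call to move; the robot and the scene stay as the last step left them, time stands still between calls to the robot, and variables do not carry over. Pictures are saved under pics/ and viewed, and the job is handed in when it is done.

Besides the shell and the picture viewer there is one more tool, called after "Call:" in YAML: its name, and indented under it one key for each argument. carry_out: Moves the arm, as the interface text tells. Its arguments: {"type":"object","properties":{"plan":{"type":"string"},"grip":{"type":"number"},"newtons":{"type":"number"}},"required":["plan"]}

```bash
mkdir -p pics; ls; python3 - <<'E'
from bench import *
import cv2,pickle
print(state())
for n in("top","side"):
    s=snapshot(n); pickle.dump(s,open(n+".pkl","wb"))
    cv2.imwrite(f"pics/{n}0.png",s["img"][:,:,::-1])
    print({k:v for k,v in s.items() if k not in("img","depth")})
    for t in("wheel_axis","handle","index_mark","red_line","machine","spanner","oil_bottle","offcut","cleat_tray"):
        print(t,[(d["score"],d["bbox"]) for d in look_for(t,s)[:2]])
E
```

```text
pics
{'time': 0.0, 'q': array([ 1.05669291e+00,  2.91314616e-01, -1.54118619e-01,  1.12669166e+00,
        7.61598229e-06,  1.43151003e+00]), 'qd': array([ 0.00146524,  0.00027715,  0.00036464, -0.00047132, -0.00055258,
       -0.00132857]), 'tau': array([-2.19126807e-03, -5.37144828e+01,  3.31370580e+01,  1.60196732e-02,
       -4.99310845e-04, -2.64616932e-05]), 'eef_pos': array([0.19197611, 0.48817581, 0.23071734]), 'eef_rot': array([ 2.59594826e+00,  1.76833271e+00, -1.87612615e-03]), 'force': array([ 0.27791958, -0.35255827, -0.10260339]), 'wrist_torque': array([ 0.01504314,  0.03898711, -0.02486052]), 'finger_gap': 0.08513176412428043}
{'vertical_fov': 47.144599860714834, 'cx': 313.5620944461896, 'cy': 191.04675432426237, 'k1': -0.08106620001990193, 'extrinsics': array([[ 2.84688347e-02,  9.81574669e-01, -1.88946276e-01,
         4.20014213e-01],
       [-9.99577705e-01,  2.90567589e-02,  3.41716662e-04,
         9.86969087e-03],
       [ 5.82558680e-03,  1.88856756e-01,  9.81987367e-01,
         1.06554843e+00],
       [ 0.00000000e+00,  0.00000000e+00,  0.00000000e+00,
      
[... 661 characters left out ...]
     [-0.69220281,  0.52948913, -0.49040445, -0.45883461],
       [ 0.00322434,  0.68177214,  0.73155748,  0.7521305 ],
       [ 0.        ,  0.        ,  0.        ,  1.        ]]), 'shot': 2}
wheel_axis [(0.56, [266.4, 187.5, 331.7, 235.9]), (0.3, [304.9, 145.4, 355.9, 189.5])]
handle [(0.48, [280.3, 204.9, 289.4, 226.7])]
index_mark [(0.77, [270.7, 186.7, 329.7, 236.5])]
red_line [(0.92, [254.7, 180.2, 345.9, 247.5])]
machine [(0.94, [182.2, 133.5, 371.0, 282.7])]
spanner [(0.95, [332.2, 261.5, 389.1, 314.1]), (0.17, [306.8, 146.3, 358.1, 187.1])]
oil_bottle [(0.65, [376.7, 191.3, 404.7, 236.7])]
offcut [(0.7, [209.6, 188.1, 244.9, 219.8])]
cleat_tray [(0.6, [303.4, 148.1, 358.0, 186.3])]
```

```bash
python3 - <<'E'
import cv2
for n,(a,b,c,d) in {"top":(220,110,420,290),"side":(200,130,400,280)}.items():
    im=cv2.imread(f"pics/{n}0.png")
    cv2.imwrite(f"pics/{n}0z.png",cv2.resize(im[b:d,a:c],None,fx=4,fy=4 if n=="side" else 3.3,interpolation=cv2.INTER_CUBIC))
E
```

```text
(no output)
```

View pics/top0.png

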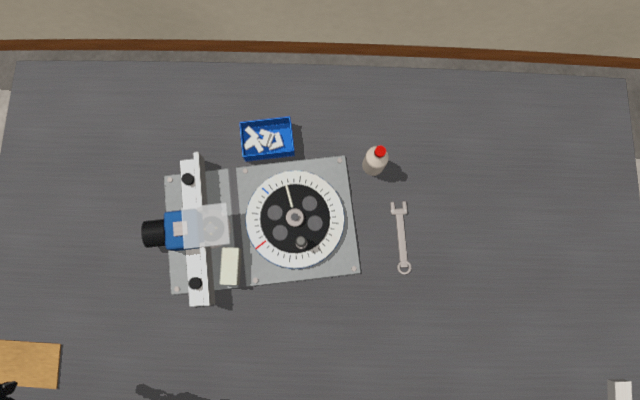

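View pics/top0z.png

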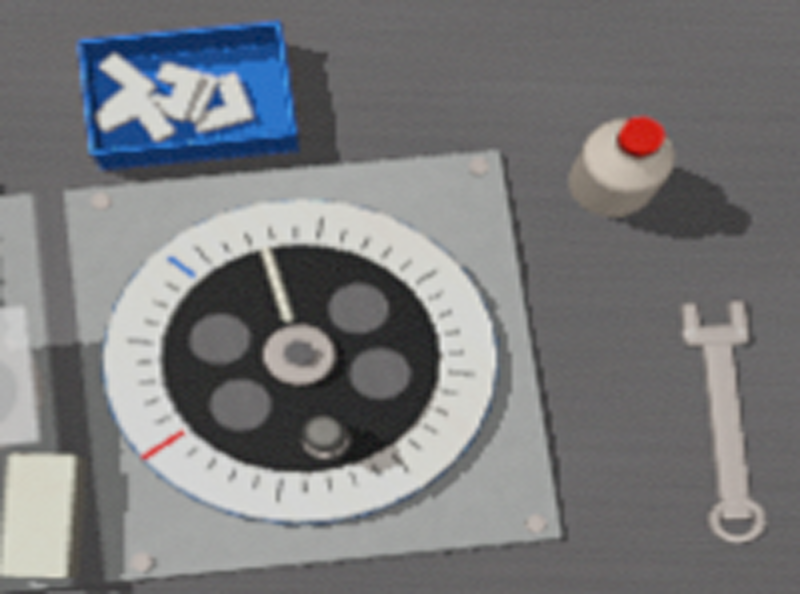

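View pics/side0z.png

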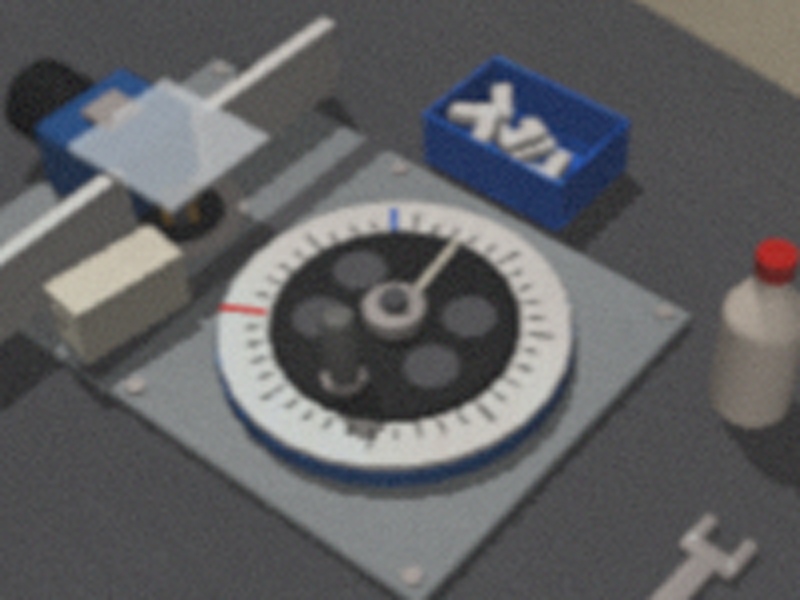

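```bash
cat > h.py <<'E'
import numpy as np, cv2
def intr(s):
    h=s["img"].shape[0]; f=h/2/np.tan(np.radians(s["vertical_fov"])/2)
    return f
def project(s,P):
    P=np.atleast_2d(P).astype(float); E=np.asarray(s["extrinsics"])
    c=(P-E[:3,3])@E[:3,:3]
    x=c[:,0]/-c[:,2]; y=-c[:,1]/-c[:,2]; r2=x*x+y*y; k=1+s["k1"]*r2; f=intr(s)
    return np.stack([s["cx"]+f*x*k,s["cy"]+f*y*k],1)
def ray(s,uv):
    f=intr(s); d=(np.array(uv,float)-[s["cx"],s["cy"]])/f; u=d.copy()
    for _ in range(20): u=d/(1+s["k1"]*(u@u))
    E=np.asarray(s["extrinsics"]); v=E[:3,:3]@np.array([u[0],-u[1],-1]); return E[:3,3],v
def onplane(s,uv,z):
    o,v=ray(s,uv); return o+v*(z-o[2])/v[2]
def ortho(s,cx,cy,z,half=0.15,res=0.0005):
    # output: right = -y world, up = +x world
    n=int(2*half/res); g=(np.arange(n)+.5)*res-half
    Y,X=np.meshgrid(cy-g,cx-g)
    P=np.stack([X.ravel(),Y.ravel(),np.full(X.size,z)],1)
    m=project(s,P).astype(np.float32).reshape(n,n,2)
    return cv2.remap(s["img"],m[...,0],m[...,1],cv2.INTER_CUBIC)
def wheelfit(s,c0,z=0.030):
    # grey-ring boundary inner radius (black wheel r=80) at zt 35.5 using radial profile refinement
    img=s["img"].astype(np.float32).mean(2)
    a=np.radians(np.arange(0,360,1.0)); c=np.array(c0,float)
    best=None
    from scipy.optimize import minimize
    def cost(p):
        v=0
        for r,zz,sg in((0.110,.030,1),(0.083,.030,1),(0.077,.0355,-1),(0.114,.030,-.0)):
            P=np.stack([p[0]+r*np.cos(a),p[1]+r*np.sin(a),np.full(a.size,zz)],1)
            m=project(s,P).astype(np.float32)[None]
            v-=sg*cv2.remap(img,m[...,0],m[...,1],cv2.INTER_LINEAR).mean()
        return v
    return minimize(cost,c,method="Nelder-Mead",options=dict(initial_simplex=[c,c+[.006,0],c+[0,.006]])).x
def polar(s,c,r0,r1,z,n=3600):
    a=np.arange(n)*2*np.pi/n; rr=np.linspace(r0,r1,15)
    A,R=np.meshgrid(a,rr)
    P=np.stack([c[0]+R.ravel()*np.cos(A.ravel()),c[1]+R.ravel()*np.sin(A.ravel()),np.full(A.size,z)],1)
    m=project(s,P).astype(np.float32).reshape(15,n,2)
    return a,cv2.remap(s["img"],m[...,0],m[...,1],cv2.INTER_LINEAR).astype(float)
def circ(a,w):
    w=np.clip(w,0,None); i=np.argmax(np.convolve(np.r_[w[-30:],w,w[:30]],np.ones(61),'valid'))
    d=(a-a[i]+np.pi)%(2*np.pi)-np.pi; k=np.abs(d)<0.08
    return (a[i]+(d[k]*w[k]).sum()/w[k].sum())%(2*np.pi), w[k].max()
def marks(s,c):
    a,p=polar(s,c,.088,.108,.030); m=p.mean(0)
    red,rs=circ(a,m[:,0]-m[:,1:].mean(1)-25); blue,_=circ(a,m[:,2]-m[:,0]-25)
    a,p=polar(s,c,.045,.074,.0355); q=np.sort(p.mean(2),0)[:5].mean(0)
    idx,iv=circ(a,q-np.median(q)-60)
    return dict(red=red,rs=rs,blue=blue,idx=idx,iv=iv,diff=(red-idx)%(2*np.pi))
E
python3 - <<'E'
import pickle; from h import *
for n,uv in(("top",(295,218)),("side",(300,214))):
    s=pickle.load(open(n+".pkl","rb")); c=onplane(s,uv,.033)[:2]; f=wheelfit(s,c); print(n,c,f,marks(s,f))
    o=ortho(s,*f,.033); cv2.circle(o,(300,300),160,(0,255,0),1); cv2.circle(o,(300,300),224,(0,255,0),1)
    cv2.imwrite(f"pics/{n}_o.png",o[:,:,::-1])
o=np.hstack([cv2.imread("pics/top_o.png"),cv2.imread("pics/side_o.png")]);cv2.imwrite("pics/both_o.png",cv2.resize(o,(800,400)))
E
```

```text
top [0.55520068 0.04983053] [0.55571572 0.05079603] {'red': np.float64(2.2627358539036098), 'rs': np.float64(91.73333333333332), 'blue': np.float64(0.8514100534990695), 'idx': np.float64(0.2950734764240727), 'iv': np.float64(94.0), 'diff': np.float64(1.967662377479537)}
side [0.54724511 0.03769848] [0.55387338 0.05165516] {'red': np.float64(2.2544149800197943), 'rs': np.float64(59.766666666666666), 'blue': np.float64(0.8584431380246443), 'idx': np.float64(0.3028750767934244), 'iv': np.float64(31.86666666666666), 'diff': np.float64(1.95153990322637)}
```

View pics/both_o.png

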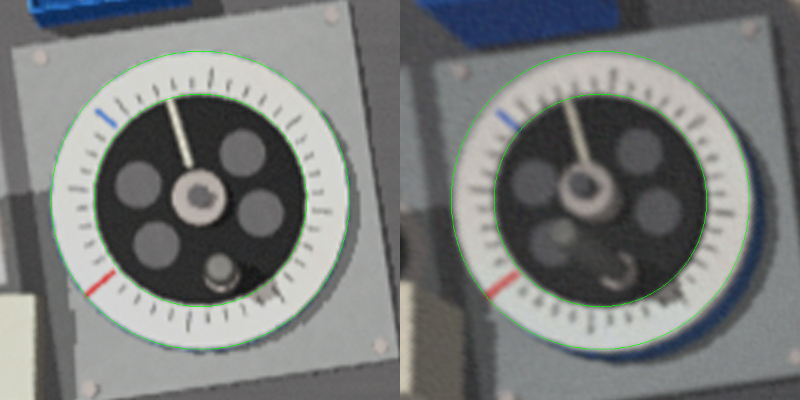

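```bash
cat > mv.py <<'E'
import numpy as np
from scipy.spatial.transform import Rotation as R
C=np.array([0.555,0.0512])
def toolrows(st,targets):
    """targets: list of (x,y,z,heading of tool x)"""
    M=R.from_rotvec(st["eef_rot"]).as_matrix(); h=np.arctan2(M[1,0],M[0,0])
    out=[]
    for t in targets:
        d=M.T@(np.array(t[:3])-st["eef_pos"])*100
        tw=-((t[3]-h+np.pi)%(2*np.pi)-np.pi)
        out.append("%.2f %.2f %.2f %.3f"%(*d,tw))
    return "; ".join(out)
def pose(phi,back,z,r=.058,lead=0):
    """tool behind handle standing at world angle phi by 'back' m"""
    er=np.array([np.cos(phi),np.sin(phi)]); et=np.array([-er[1],er[0]])
    p=C+r*er-back*et
    return (p[0],p[1],z,phi+np.pi/2+np.pi/2)
E
python3 - <<'E'
import pickle; from h import *; from mv import *; from bench import state
s=pickle.load(open("top.pkl","rb"))
print("bottle cap",onplane(s,(380,152),.13),"foot",onplane(s,(372,170),0.02))
ph=0.298+np.pi
print(project(s,[C[0]+.058*np.cos(ph),C[1]+.058*np.sin(ph),.092]))
st=state()
p=pose(ph,.045,.231); print(p); print(toolrows(st,[p]))
print("end",pose(2.259+np.pi,.023,.06))
E
```

```text
bottle cap [ 0.68844761 -0.12883411  0.13      ] foot [ 0.67557197 -0.12626215  0.02      ]
[[300.50037143 240.59978287]]
(np.float64(0.4863439116523421), np.float64(0.07718733408409931), 0.231, 6.581185307179586)
-27.51 42.43 0.03 0.898
end (np.float64(0.5740738147001032), np.float64(-0.00820698269383936), 0.06, 8.542185307179587)
```

Call:
carry_out:
  plan: "-2.1 3.2 0 0; -4.2 6.4 0 0; -6.3 9.6 0 0; -8.4 12.8 0 0; -10.5 16.0 0 0"
  grip: -1
  newtons: 20

```text
time: 1.42
eef_pos: [0.3033, 0.3309, 0.2314]
eef_rot: [2.596, 1.77, 0.001]
force: [1.5, 0.7, 0.1]
finger_gap: 0.0256
```

Call:
carry_out:
  plan: "-2.1 3.2 0 0.1; -4.2 6.4 0 0.2; -6.3 9.6 0 0.3; -8.4 12.8 0 0.4; -10.5 16.0 0 0.5"

```text
time: 1.83
eef_pos: [0.4139, 0.1742, 0.2316]
eef_rot: [2.956, 1.064, 0.001]
force: [1.1, 1.8, -0.1]
finger_gap: 0.0001
```

```bash
python3 - <<'E'
from mv import *; from bench import state
st=state(); print(st); print(toolrows(st,[pose(3.44,.045,.231),pose(3.44,.045,.058)]))
E
```

```text
{'time': 1.8333, 'q': array([ 2.35355068e-01,  1.45896135e-01, -3.40547619e-01,  1.08369335e+00,
        5.25926315e-05,  1.11513196e+00]), 'qd': array([-0.98370204,  0.1611833 ,  0.19375891,  0.02549234,  0.00377649,
        0.21596845]), 'tau': array([  7.05482617, -46.14212394,  30.64146996,   0.43145324,
        -0.13356721,  -0.41261033]), 'eef_pos': array([0.41392944, 0.17424417, 0.23155528]), 'eef_rot': array([2.95591461e+00, 1.06397615e+00, 1.03831033e-03]), 'force': array([ 1.05622405,  1.81671239, -0.11334305]), 'wrist_torque': array([ 0.076559  , -0.07062514,  0.00046472]), 'finger_gap': 0.0001231620752630952}
-0.61 12.10 0.06 0.393; -0.62 12.09 17.36 0.393
```

Call:
carry_out:
  plan: "0 2.5 0 0.1; 0 5 0 0.2; 0 7 0 0.3; 0 7 0 0.3; 0 7 0 0.3"

```text
time: 2.25
eef_pos: [0.4583, 0.1216, 0.2311]
eef_rot: [-3.08, -0.616, 0.001]
force: [-0.8, 1.7, 0.0]
finger_gap: 0.0001
```

```bash
python3 - <<'E'
from mv import *; from bench import *
import cv2
st=state(); print(st["eef_pos"],st["qd"].round(3),st["force"]); print(toolrows(st,[pose(3.44,.045,.231),pose(3.44,.045,.058)]))
s=snapshot("side"); cv2.imwrite("pics/s1.png",s["img"][:,:,::-1])
E
```

```text
[0.45827494 0.12161325 0.23113637] [ 0.033 -0.013 -0.02   0.006  0.005 -0.017] [-0.83724733  1.72079151  0.03286781]
0.88 5.18 0.01 0.097; 0.88 5.19 17.31 0.097
```

View pics/s1.png

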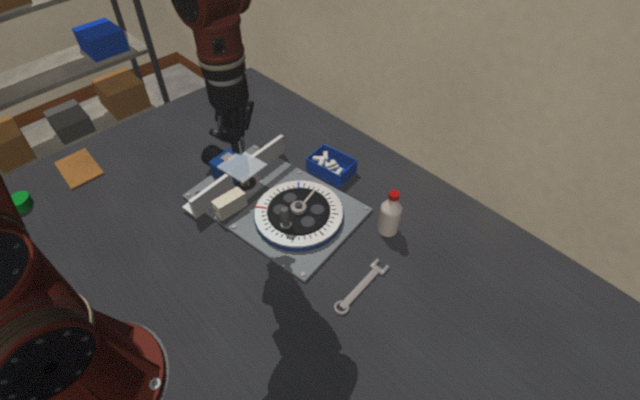

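Call:
carry_out:
  plan: "0.4 2.6 2 0.05; 0.9 5.2 5 0.1; 0.9 5.2 8.5 0.1; 0.9 5.2 12 0.1; 0.9 5.2 12 0.1"

```text
time: 2.72
eef_pos: [0.4817, 0.0783, 0.1063]
eef_rot: [-3.105, -0.466, 0.014]
force: [-2.7, -0.7, -0.7]
finger_gap: 0.0001
```

```bash
python3 - <<'E'
from mv import *; from bench import *; from h import *
import cv2
st=state(); print(st["eef_pos"],st["qd"].round(3),st["force"]); print(toolrows(st,[pose(3.44,.045,.06)]))
for n in("side","top"):
    s=snapshot(n)
    c=project(s,[[.50,.05,.06]])[0].astype(int); a=s["img"][max(c[1]-75,0):c[1]+75,c[0]-90:c[0]+90]
    cv2.imwrite(f"pics/{n}2.png",cv2.resize(a[:,:,::-1],None,fx=4,fy=4))
E
```

```text
[0.48169155 0.07834679 0.10626256] [ 0.009 -0.064  0.102  0.154 -0.     0.005] [-2.70537579 -0.70543394 -0.73634957]
0.45 0.26 4.62 -0.000
```

View pics/side2.png

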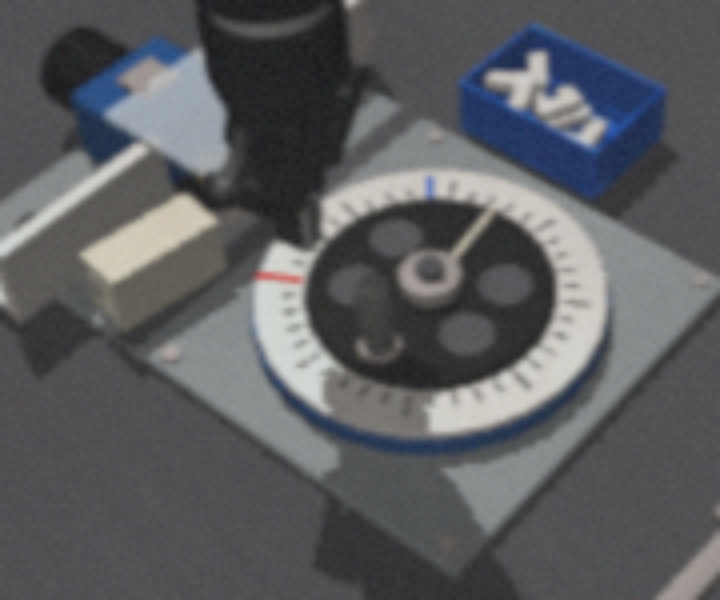

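View pics/top2.png

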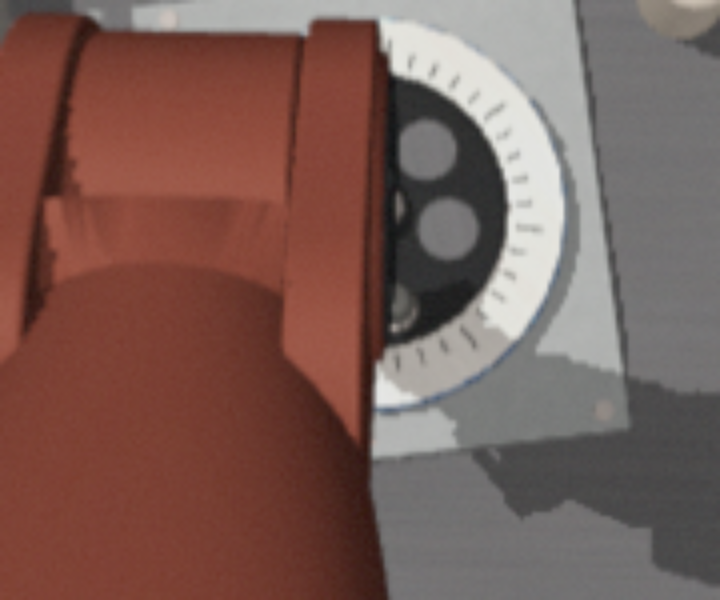

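Call:
carry_out:
  plan: "0.2 0 2 0; 0.4 0 4 0; 0.4 0 4.6 0; 0.4 0 4.6 0; 0.4 0 4.6 0"

```text
time: 3.23
eef_pos: [0.4909, 0.0793, 0.067]
eef_rot: [3.107, 0.465, 0.002]
force: [0.0, 0.6, 0.3]
finger_gap: 0.0
```

```bash
python3 - <<'E'
from mv import *; from bench import *
st=state(); print(st["eef_pos"],st["qd"].round(3),st["force"])
print(toolrows(st,[pose(3.44,.045,.06)]+[pose(3.44,.026,.06)]))
E
```

```text
[0.49089996 0.07930046 0.06695666] [-0.004 -0.01   0.005 -0.005  0.     0.002] [0.03887182 0.60683292 0.25215168]
-0.50 0.07 0.69 -0.001; -0.50 1.97 0.70 -0.001
```

```bash
python3 - <<'E'
from mv import *; from bench import *
st=state()
print(toolrows(st,[pose(3.44,.038,.061),pose(3.44,.03,.061),pose(3.44,.024,.061),pose(3.49,.023,.061),pose(3.54,.023,.061)]))
E
```

```text
-0.50 0.77 0.60 -0.001; -0.50 1.57 0.60 -0.001; -0.50 2.17 0.60 -0.001; -0.60 2.56 0.60 -0.051; -0.70 2.86 0.60 -0.101
```

Call:
carry_out:
  plan: "-0.5 0.7 0.6 0; -0.5 1.4 0.6 0; -0.5 2.0 0.6 0; -0.5 2.4 0.6 -0.03; -0.6 2.7 0.6 -0.08"

```text
time: 3.65
eef_pos: [0.4928, 0.0507, 0.0598]
eef_rot: [-3.085, -0.588, -0.001]
force: [-0.6, 2.4, 1.8]
finger_gap: 0.0001
```

```bash
cat > look.py <<'E'
import sys
from mv import *; from bench import *; from h import *
tag=sys.argv[1]; 
s=snapshot("side"); st=state(); 
print(st["time"],st["eef_pos"],st["force"],st["qd"].round(3),"gap",st["finger_gap"])
f=(0.5539,0.0517)
try: print(marks(s,f))
except Exception as e: print(e)
d=st["eef_pos"][:2]-C; r=np.hypot(*d); a=np.arctan2(d[1],d[0])
print("tool r",r,"implied phi (back 23)",(a+np.arcsin(min(1,.023/r)))%(2*np.pi))
o=ortho(s,*f,.033); c=project(s,[[.55,.05,.06]])[0].astype(int); z=s["img"][c[1]-75:c[1]+75,c[0]-75:c[0]+75]
cv2.imwrite(f"pics/{tag}.png",np.hstack([cv2.resize(o,(400,400)),cv2.resize(z,(400,400))])[:,:,::-1])
E
python3 look.py p1
```

```text
3.7 [0.49274546 0.05024091 0.05977463] [-0.27609838 -0.19988161 -0.30963915] [ 0.013  0.003 -0.002 -0.004 -0.011  0.122] gap -0.00023878674779793352
{'red': np.float64(nan), 'rs': np.float64(0.0), 'blue': np.float64(0.8585857477591026), 'idx': np.float64(0.4091084113225351), 'iv': np.float64(44.73333333333332), 'diff': np.float64(nan)}
tool r 0.06226193226628228 implied phi (back 23) 3.535368331105756h.py:46: RuntimeWarning: invalid value encountered in scalar divide
  return (a[i]+(d[k]*w[k]).sum()/w[k].sum())%(2*np.pi), w[k].max()
```

View pics/p1.png

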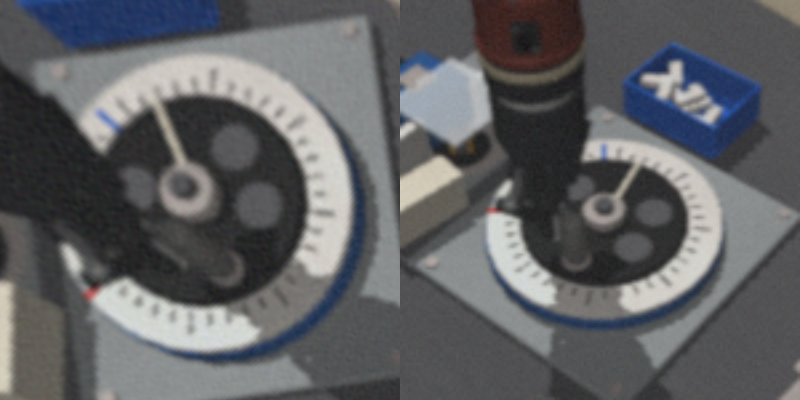

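```bash
cat > rows.py <<'E'
import sys
from mv import *; from bench import state
st=state(); p0=float(sys.argv[1]); d=float(sys.argv[2]); n=int(sys.argv[3])
print(st["eef_pos"].round(4),st["force"].round(1))
print(toolrows(st,[pose(p0+d*(i+1),.023,.060) for i in range(n)]))
E
python3 rows.py 3.535 0.09 5
```

```text
[0.4927 0.0502 0.0598] [-0.3 -0.2 -0.3]
-0.19 0.53 -0.02 -0.103; -0.32 1.08 -0.02 -0.193; -0.40 1.63 -0.02 -0.283; -0.42 2.19 -0.02 -0.373; -0.40 2.75 -0.02 -0.463
```

Call:
carry_out:
  plan: "-0.15 0.5 0 -0.1; -0.3 1.05 0 -0.19; -0.4 1.6 0 -0.28; -0.4 2.2 0 -0.37; -0.4 2.75 0 -0.46"

```text
time: 4.12
eef_pos: [0.4985, 0.0239, 0.0597]
eef_rot: [-2.868, -1.279, 0.0]
force: [-1.9, 3.4, 2.2]
finger_gap: 0.0002
```

```bash
python3 look.py p2; python3 rows.py 3.985 0.09 5
```

```text
4.1667 [0.49924557 0.02298824 0.05970597] [-0.93297222  0.0377635  -0.79705634] [ 0.014 -0.001 -0.005 -0.012 -0.005  0.239] gap -6.620306973627816e-05
{'red': np.float64(2.254884880876915), 'rs': np.float64(65.26666666666668), 'blue': np.float64(nan), 'idx': np.float64(0.8429112283519069), 'iv': np.float64(41.199999999999974), 'diff': np.float64(1.4119736525250082)}
tool r 0.062485679252542094 implied phi (back 23) 3.98697682640262
[0.4992 0.023  0.0597] [-0.9  0.  -0.8]
-0.17 0.52 -0.03 -0.089; -0.31 1.06 -0.03 -0.179; -0.39 1.62 -0.03 -0.269; -0.43 2.18 -0.03 -0.359; -0.41 2.74 -0.03 -0.449h.py:46: RuntimeWarning: invalid value encountered in scalar divide
  return (a[i]+(d[k]*w[k]).sum()/w[k].sum())%(2*np.pi), w[k].max()
```

View pics/p2.png

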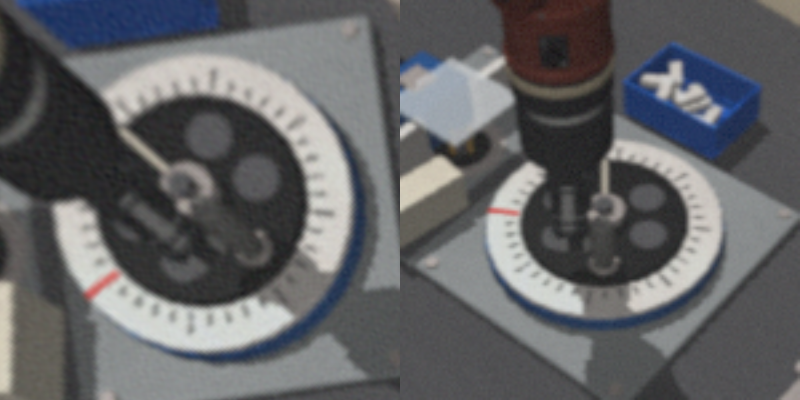

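Working: index now at 0.84 rad, red at 2.255, finger behind the handle (right panel, handle at about (605,245)).

Call:
carry_out:
  plan: "-0.15 0.5 0 -0.09; -0.3 1.05 0 -0.18; -0.4 1.6 0 -0.27; -0.4 2.2 0 -0.36; -0.4 2.75 0 -0.45"

```text
time: 4.58
eef_pos: [0.516, 0.0025, 0.0595]
eef_rot: [-2.513, -1.884, 0.001]
force: [-1.8, 0.7, 1.7]
finger_gap: -0.0003
```

```bash
python3 look.py p3 2>/dev/null; python3 rows.py 4.435 0.09 5
```

```text
4.6333 [0.51712308 0.00183675 0.0595568 ] [-1.93002664e+00 -2.51471498e-01  1.55068753e-03] [ 0.008 -0.009 -0.017 -0.017 -0.     0.223] gap -0.00014788711333847378
{'red': np.float64(2.255118954183601), 'rs': np.float64(64.6), 'blue': np.float64(nan), 'idx': np.float64(nan), 'iv': np.float64(0.0), 'diff': np.float64(nan)}
tool r 0.06222050451115604 implied phi (back 23) 4.436536677858296
[0.5171 0.0018 0.0596] [-1.9 -0.3  0. ]
-0.20 0.52 -0.04 -0.091; -0.33 1.07 -0.04 -0.181; -0.42 1.62 -0.04 -0.271; -0.45 2.18 -0.04 -0.361; -0.44 2.74 -0.04 -0.451
```

Call:
carry_out:
  plan: "-0.2 0.5 0 -0.09; -0.3 1.05 0 -0.18; -0.4 1.6 0 -0.27; -0.45 2.2 0 -0.36; -0.45 2.75 0 -0.45"

```text
time: 5.05
eef_pos: [0.541, -0.0096, 0.0593]
eef_rot: [-2.031, -2.396, 0.002]
force: [-3.7, -0.1, 2.4]
finger_gap: -0.0002
```

```bash
python3 look.py p4 2>/dev/null; python3 rows.py 4.885 0.08 5
```

```text
5.1 [ 0.5423703  -0.00982124  0.059498  ] [-1.45909029 -0.97994839 -0.44588987] [ 0.004 -0.011 -0.023 -0.014  0.002  0.207] gap 0.00025866498910742897
{'red': np.float64(2.255129496091156), 'rs': np.float64(65.46666666666665), 'blue': np.float64(nan), 'idx': np.float64(1.7313647075512426), 'iv': np.float64(45.733333333333334), 'diff': np.float64(0.5237647885399133)}
tool r 0.062314529198192165 implied phi (back 23) 4.886333857772197
[ 0.5424 -0.0098  0.0595] [-1.5 -1.  -0.4]
-0.17 0.46 -0.05 -0.082; -0.30 0.95 -0.05 -0.162; -0.38 1.44 -0.05 -0.242; -0.43 1.93 -0.05 -0.322; -0.44 2.43 -0.05 -0.402
```

View pics/p4.png

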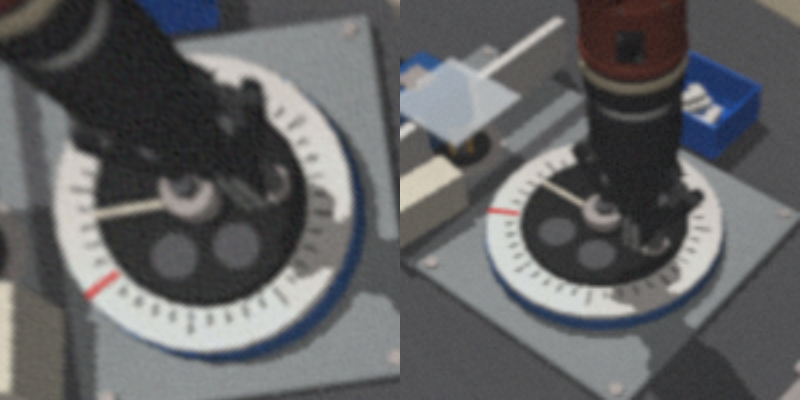

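Call:
carry_out:
  plan: "-0.15 0.45 0 -0.08; -0.3 0.95 0 -0.16; -0.4 1.45 0 -0.24; -0.4 1.9 0 -0.32; -0.45 2.3 0 -0.38"

```text
time: 5.52
eef_pos: [0.5645, -0.0101, 0.0593]
eef_rot: [-1.544, -2.735, 0.002]
force: [-2.5, -1.3, 2.0]
finger_gap: 0.0001
```

```bash
python3 look.py p5 2>/dev/null; python3 rows.py 5.26 0.02 5
```

```text
5.5667 [ 0.56546089 -0.01009391  0.05939111] [-1.62347147 -0.00845697 -0.48335343] [-0.    -0.008 -0.018 -0.012  0.001  0.136] gap 3.2445425948316174e-05
{'red': np.float64(2.2550972810949044), 'rs': np.float64(65.36666666666667), 'blue': np.float64(nan), 'idx': np.float64(2.1015992056595194), 'iv': np.float64(45.00000000000003), 'diff': np.float64(0.15349807543538496)}
tool r 0.06218016841065213 implied phi (back 23) 5.260321703565414
[ 0.5655 -0.0101  0.0594] [-1.6 -0.  -0.5]
-0.07 0.11 -0.06 -0.021; -0.11 0.23 -0.06 -0.041; -0.15 0.35 -0.06 -0.061; -0.19 0.47 -0.06 -0.081; -0.22 0.59 -0.06 -0.101
```

View pics/p5.png

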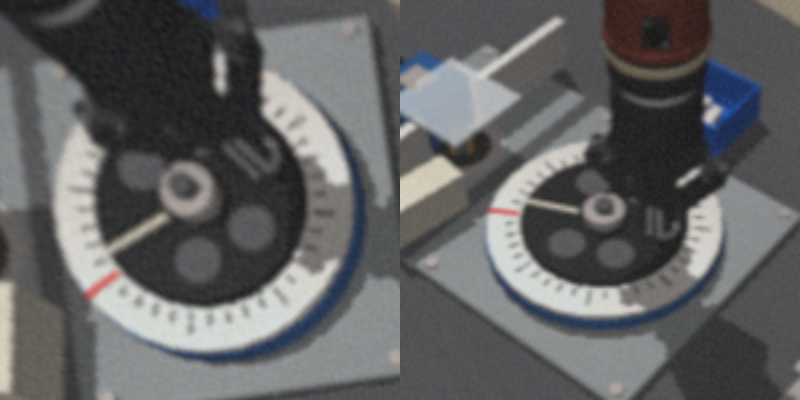

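Call:
carry_out:
  plan: "-0.07 0.2 0 -0.03; -0.13 0.4 0 -0.06; -0.18 0.55 0 -0.09; -0.22 0.7 0 -0.11; -0.22 0.7 0 -0.11"

```text
time: 5.98
eef_pos: [0.572, -0.0082, 0.0593]
eef_rot: [1.393, 2.816, -0.001]
force: [-1.3, -1.1, 0.7]
finger_gap: -0.0001
```

```bash
python3 look.py p6 2>/dev/null; python3 - <<'E'
from bench import *; from h import *
s=snapshot("top"); cv2.imwrite("pics/t6.png",s["img"][:,:,::-1]); f=(.5557,.0508)
print(marks(s,f))
E
```

```text
6.0333 [ 0.57195876 -0.0081553   0.05933641] [-1.55089099 -1.64572958  0.01134821] [-0.     0.    -0.001 -0.001  0.002 -0.004] gap -6.334918446546006e-05
{'red': np.float64(2.254949469958927), 'rs': np.float64(65.20000000000002), 'blue': np.float64(nan), 'idx': np.float64(2.2291409531923008), 'iv': np.float64(39.19999999999999), 'diff': np.float64(0.025808516766626433)}
tool r 0.061730473881692303 implied phi (back 23) 5.372485829109256
{'red': np.float64(0.312707258064165), 'rs': np.float64(50.866666666666646), 'blue': np.float64(0.851354657299056), 'idx': np.float64(nan), 'iv': np.float64(0.0), 'diff': np.float64(nan)}h.py:46: RuntimeWarning: invalid value encountered in scalar divide
  return (a[i]+(d[k]*w[k]).sum()/w[k].sum())%(2*np.pi), w[k].max()
```

View pics/t6.png

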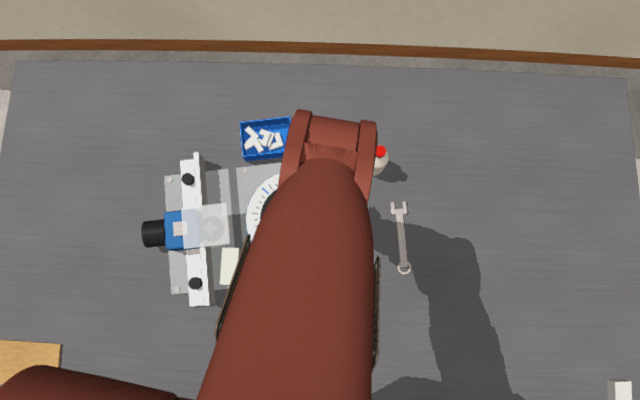

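```bash
cat > fine.py <<'E'
import sys
from h import *; from bench import *
def fine(s,f,acc=None):
    def prof(r,z,kind):
        a=np.arange(2.0,2.5,.001); P=np.stack([f[0]+r*np.cos(a),f[1]+r*np.sin(a),0*a+z],1)
        m=project(s,P).astype(np.float32)[None]; v=cv2.remap(s["img"],m[...,0],m[...,1],cv2.INTER_LINEAR)[0].astype(float)
        w=v.mean(1)-np.median(v.mean(1)) if kind=="i" else v[:,0]-v[:,1:].mean(1)
        if kind=="r": w=w-np.median(w)
        w=np.clip(w-0.25*w.max(),0,None); return (a*w).sum()/w.sum()
    ri=np.arange(.040,.0741,.002); rr=np.arange(.090,.108,.002)
    ti=np.array([prof(r,.0355,"i") for r in ri])-2.25; tr=np.array([prof(r,.030,"r") for r in rr])-2.25
    pi=np.polyfit(ri,ti*ri,1); pr=np.polyfit(rr,tr*rr,1)
    return ti,tr,np.polyval(pi,.081)*1e3,np.polyval(pr,.081)*1e3
if __name__=="__main__":
  for k in range(2):
    s=snapshot(sys.argv[1]); f=(.5539,.0517) if sys.argv[1]=="side" else (.5557,.0508)
    ti,tr,a,b=fine(s,f)
    if k==0: print(ti.round(3),tr.round(3))
    print("mm at r=81 idx",a,"red",b,"gap rad",(b-a)/81)
E
python3 fine.py side
```

```text
[-0.036 -0.03  -0.027 -0.024 -0.024 -0.028 -0.028 -0.027 -0.028 -0.027
 -0.027 -0.026 -0.025 -0.022 -0.021 -0.02  -0.02  -0.022] [0.01  0.008 0.006 0.005 0.004 0.002 0.002 0.003 0.004]
mm at r=81 idx -1.650050934535483 red 1.0108617137051272 gap rad 0.032850773435069265
mm at r=81 idx -1.5625576629851445 red 1.0401414029460412 gap rad 0.03213208723371834
```

Call:
carry_out:
  plan: "0 0.07 0 -0.01; -0.02 0.14 0 -0.025; -0.02 0.14 0 -0.025"

```text
time: 6.43
eef_pos: [0.5734, -0.0073, 0.0593]
eef_rot: [1.352, 2.836, -0.0]
force: [-1.3, -1.1, 0.8]
finger_gap: -0.0001
```

```bash
python3 look.py p7 2>/dev/null; python3 fine.py side
```

```text
6.4833 [ 0.57339475 -0.00730944  0.0593111 ] [-2.36694722 -1.41809226  1.35121861] [-0.002 -0.002  0.    -0.002 -0.     0.01 ] gap 0.00017104579962968773
{'red': np.float64(2.255110954541126), 'rs': np.float64(65.83333333333331), 'blue': np.float64(nan), 'idx': np.float64(2.254226999549241), 'iv': np.float64(37.03333333333333), 'diff': np.float64(0.0008839549918846501)}
tool r 0.061332878409748846 implied phi (back 23) 5.401394010486079
[-0.003 -0.006 -0.007 -0.004 -0.003 -0.002  0.001  0.004  0.005  0.006
  0.006  0.005  0.005  0.003  0.004  0.007  0.007  0.005] [0.01  0.008 0.006 0.005 0.004 0.002 0.002 0.003 0.004]
mm at r=81 idx 0.6591234398942065 red 1.1135594854028557 gap rad 0.005610321549489495
mm at r=81 idx 0.6707871195192735 red 1.0042090217729982 gap rad 0.004116319780910181
```

View pics/p7.png

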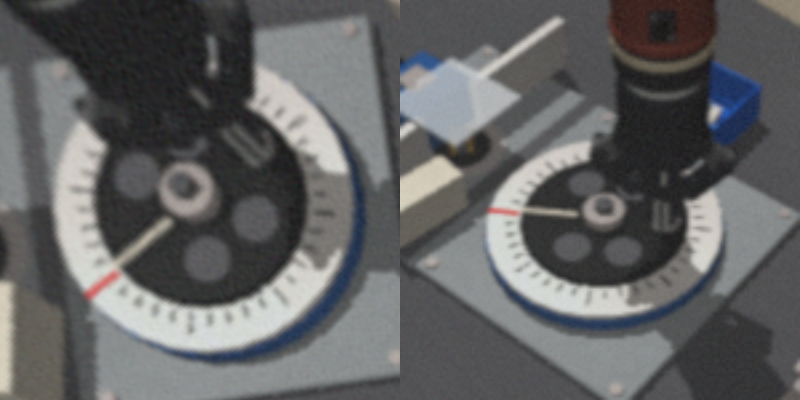

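Call:
carry_out:
  plan: "0 -0.7 0 0; 0 -1.5 0 0; 0 -1.5 -2 0; 0 -1.5 -5 0; 0 -1.5 -9 0"

```text
time: 7.0
eef_pos: [0.5592, -0.0169, 0.1482]
eef_rot: [-1.352, -2.831, 0.002]
force: [1.4, -0.7, -0.7]
finger_gap: -0.0001
```

Call:
carry_out:
  plan: "0 0 -3 0; 0 0 -6 0; 0 0 -9 0; 0 0 -9 0; 0 0 -9 0"

```text
time: 7.42
eef_pos: [0.5625, -0.0172, 0.241]
eef_rot: [1.352, 2.832, 0.002]
force: [-0.1, -0.4, -1.5]
finger_gap: -0.0003
```

```bash
python3 look.py p8 2>/dev/null; python3 fine.py side; python3 - <<'E'
from mv import *; from bench import state
st=state(); print(st["q"].round(2),toolrows(st,[(.36,.40,.25,2.3)]))
E
```

```text
7.4667 [ 0.56152832 -0.01707878  0.23946876] [ 0.38457202  0.56343259 -0.70070374] [ 0.003  0.025 -0.026 -0.004 -0.     0.001] gap 0.0001557839033577066
{'red': np.float64(2.254834436783833), 'rs': np.float64(62.400000000000006), 'blue': np.float64(0.85808972716794), 'idx': np.float64(2.254346162280549), 'iv': np.float64(30.13333333333334), 'diff': np.float64(0.0004882745032839253)}
tool r 0.06859016341802569 implied phi (back 23) 5.1496621939885046
[-0.005 -0.005 -0.006 -0.003 -0.002 -0.002  0.001  0.004  0.005  0.005
  0.005  0.005  0.004  0.005  0.005  0.005  0.005  0.005] [0.01  0.008 0.006 0.004 0.003 0.003 0.002 0.003 0.004]
mm at r=81 idx 0.6333514331903469 red 0.9665930588436612 gap rad 0.004114094143868078
mm at r=81 idx 0.6317126491907575 red 1.0011837666282815 gap rad 0.004561371820216344
[-0.16  0.36 -0.04  1.18  0.   -0.84] 45.04 10.60 -1.14 -0.049
```

Unmoved on release. Swing the arm aside for the top view.

Call:
carry_out:
  plan: "3.5 0.8 0 0; 7 1.6 0 0; 10.5 2.4 0 0; 14 3.2 0 0; 17.5 4 0 0"

```text
time: 7.98
eef_pos: [0.4809, 0.1454, 0.238]
eef_rot: [-1.353, -2.833, 0.002]
force: [1.2, 0.6, 0.1]
finger_gap: 0.0004
```

Call:
carry_out:
  plan: "3.5 0.8 0 0; 7 1.6 0 0; 10.5 2.4 0 0; 14 3.2 0 0; 17.5 4 0 0"

```text
time: 8.4
eef_pos: [0.402, 0.3066, 0.2381]
eef_rot: [-1.353, -2.834, 0.002]
force: [1.2, -0.3, -0.4]
finger_gap: -0.0002
```

Call:
carry_out:
  plan: "3 0.8 0 0; 6 1.6 0 0; 9 2.4 0 0; 9 2.4 0 0; 9 2.4 0 0"

```text
time: 8.82
eef_pos: [0.3644, 0.3913, 0.2378]
eef_rot: [-1.349, -2.836, 0.004]
force: [-0.2, -1.5, -0.1]
finger_gap: 0.0003
```

```bash
python3 fine.py side;  python3 fine.py top; python3 - <<'E'
from bench import *; from h import *
for n,f in(("top",(.5557,.0508)),("side",(.5539,.0517))):
    s=snapshot(n); print(state()["eef_pos"],marks(s,f),wheelfit(s,f))
    cv2.imwrite(f"pics/{n}9.png",s["img"][:,:,::-1])
    for t in("spanner","oil_bottle","offcut","cleat_tray"): print(t,[d["bbox"] for d in look_for(t,s)[:1]])
    if n=="top": cv2.imwrite("pics/t9o.png",ortho(s,*f,.033)[:,:,::-1])
E
```

```text
[-0.007 -0.003 -0.006 -0.007 -0.003  0.001  0.003  0.005  0.007  0.007
  0.006  0.005  0.005  0.004  0.005  0.006  0.004  0.001] [0.01  0.008 0.006 0.005 0.003 0.002 0.002 0.003 0.004]
mm at r=81 idx 0.5626196056341869 red 1.0566712157211882 gap rad 0.006099402593666682
mm at r=81 idx 0.6281401044427738 red 1.0201407263206566 gap rad 0.004839513850344232
[0.016 0.019 0.013 0.008 0.01  0.013 0.016 0.018 0.015 0.014 0.01  0.011
 0.016 0.019 0.019 0.014 0.014 0.013] [0.01  0.012 0.015 0.014 0.012 0.012 0.012 0.012 0.014]
mm at r=81 idx 1.2213134314406549 red 0.9141781401222022 gap rad -0.003791793719980897
mm at r=81 idx 1.2302841115147374 red 0.8964549034838157 gap rad -0.004121348247295329
[0.36616038 0.38972052 0.23900556] {'red': np.float64(2.262675884585637), 'rs': np.float64(92.1), 'blue': np.float64(0.8512891118985352), 'idx': np.float64(2.264798098871641), 'iv': np.float64(87.86666666666667), 'diff': np.float64(6.281063092893582)} [0.55566283 0.05079374]
spanner [[390.5, 201.3, 413.4, 275.1]]
oil_bottle [[362.8, 151.7, 386.4, 179.4]]
offcut [[220.0, 247.4, 243.5, 285.0]]
cleat_tray [[237.5, 118.6, 295.0, 162.6]]
[0.36607741 0.39033278 0.23938921] {'red': np.float64(2.254819097818487), 'rs': np.float64(62.266666666666666), 'blue': np.float64(0.8580506856888821), 'idx': np.float64(2.2546645198788164), 'iv': np.float64(29.93333333333335), 'diff': np.float64(0.00015457793967055267)} [0.55394373 0.05160464]
spanner [[332.7, 259.9, 387.5, 315.0]]
oil_bottle [[376.5, 190.8, 403.9, 237.1]]
offcut [[210.8, 187.3, 246.6, 218.7]]
cleat_tray [[304.1, 145.9, 358.1, 187.3]]
```

View pics/top9.png

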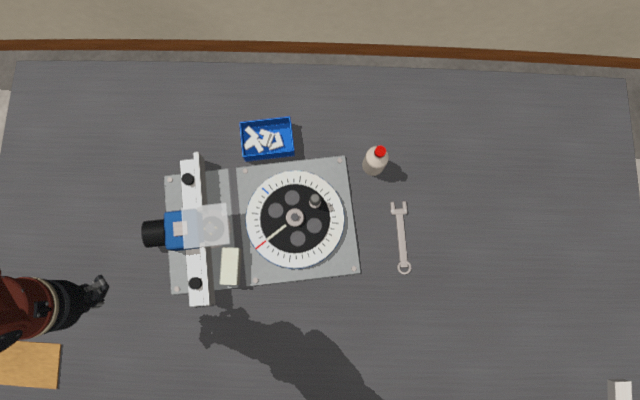

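View pics/t9o.png

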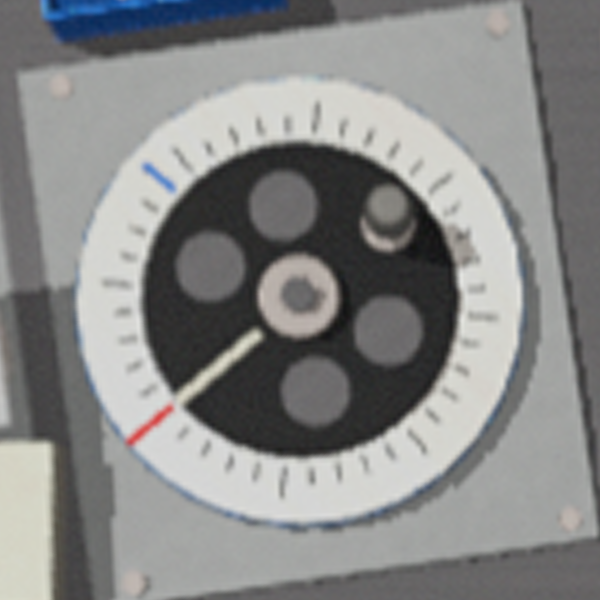

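The white mark at about (175,402) in the top-down picture runs straight into the red line. The ring reads as before, and the loose things have not moved.

```bash
python3 -c "
from bench import *
print(hand_in())"
```

```text
the job is handed in; nothing more can be done
None
```

I pushed the handle about 1.96 rad anticlockwise with the shut fingertips until the white index mark met the red line. I then backed off, lifted clear and swung the arm aside before handing in at about 9 s.

- **Alignment:** At the end the top camera put the mark 0.004 rad past the red line and the side camera put it 0.005 rad short. Each is about 0.3–0.5 mm at the rim, in opposite directions and within calibration error.
- **Forces:** The force readings between moves stayed under about 5 N, and the wheel did not move when the finger left it.
- **Scale ring:** The red and blue lines read the same angles as at the start, to within 0.001 rad.
- **Loose things:** The spanner, oil bottle, offcut and tray were where they started. Their detected boxes differ from the first pictures by up to about 4 px, which is detector noise; by eye they are unchanged.
- **Checks that failed:** While the arm was over the wheel it blocked the top camera, and once the side camera lost the index mark. I set the final position by the side camera and confirmed it with both once the arm was clear.

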